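# Take the blocked lens from the blocker and hold it over the light pad

## Task

A lens with its red block stuck on top is lying on the pins of the blocker's sliding lens table, under the head: draw the table all the way out by its knob so that the lens rides out on it undisturbed, then take the lens by the red block only and lift it straight up off the pins. Leaving the table out, carry the lens level to the inspection light pad and finish while still holding it there, level and motionless in the air about 10 cm above the pad, with the whole lens over the lit face. Keep fingers off the lens itself, leave the chrome start button alone and do not disturb anything else on the counter.

Things in the scene. Friction and masses are not known exactly. Their poses are not given: they have to be found in the camera images.
- blocker: grey lens blocker, fixed: plinth 435 x 220 mm, 57 mm high, column and screen at its rear (to 420 mm). Origin on the counter on its centre line; +x points to the rear, z up; front panel at x = -240 mm. The head overhangs the plinth: 130 mm wide, from x = -10 mm back to the column, underside 148 mm, top 226 mm above the counter; open below at the front and sides
- lens_table (a joint): how far the lens table is drawn out, m: 0 fully in (lens under the head), 0.125 fully out at its stop; slides straight along the blocker's -x, out of the front, with about 2 N of friction, and stays where it is left
- table_knob (a point): centre of the lens table's upright black pull knob, a round post 22 mm in diameter, 40 mm tall, on the front end of the aluminium table plate (plate top 71 mm above the counter, this point 91 mm, knob top 111 mm); 80 mm in front of the head when the table is in; always 125 mm in front of the pin centre
- pin_centre (a point): middle of the three rubber-tipped pins on the lens table, at tip height (101 mm above the counter, 30 mm above the plate); pins 8 mm thick on a 24 mm radius; moves with the table: 45 mm behind the head's front when in, 80 mm in front of it when out
- lens_block (a point): centre of the stem of the red block on the lens: upright, oblong, 26 mm along x, 18 mm along y (two flat sides, to grip), 19 mm tall, top 9.5 mm above this point; 120 mm above the counter on the pins. Under it a round red flange 27 mm wide, 4 mm thick, then the lens, lower rim 22 mm below this point. z: axis of lens and block, up when level. Lens and block weigh about 50 g
- blocked_lens: the lens and its red block as one rigid piece; origin on their common axis in the plane of the lens's lower rim, 22 mm below lens_block; same axes as lens_block
- lens_glass: the clear round lens alone (the part not to be touched), fixed under the red block: 70 mm in diameter, slightly domed, convex side up; origin at its centre in the plane of its lower rim, z up through the block; its top is 13 mm below the centre of the block's stem
- pad_centre (a point): centre of the lit top face of the inspection light pad, fixed: a flat dark square 170 x 170 mm, 14 mm high, with a glowing white face 146 x 146 mm
- start_button (a joint): round chrome push button, 22 mm in diameter, in the middle of the blocker's front panel, 31 mm above the counter: 0 out, 0.005 m fully pressed
- spare_block0: loose spare red lens block, upright, 27 mm across, 23 mm tall; origin under its centre
- spare_block1: another spare red lens block, the same
- spare_block2: another spare red lens block, the same
- marker_holder: steel lens marker holder, 60 x 110 x 45 mm, three marker pens standing in it to 134 mm high; loose, origin under its centre
- cleaner: clear bottle of lens cleaner, 56 mm in diameter, 150 mm high; loose, origin under its centre
- pad_roll: white roll of blocking pads lying flat, 90 mm in diameter, 30 mm high; loose, origin under its centre
- tracer_cradle: clear acrylic frame tracer cradle 150 x 190 mm with a spectacle frame in it, 90 mm high, fixed; origin under it
Mind the look-alikes: they are no part of the job. What is shaped like the blocked_lens but green is not meant. What is shaped like the part that bears pad_centre but green is not meant.

How it is judged:
On the way, in this order (a step that is already met when the one before it is completed fails the run):
1. the lens table is drawn fully out (within 6 mm of its stop) with the lens still lying on its pins (value of joint lens_table above 0.119 m and horizontal distance between lens_block and pin_centre below 0.015 m and z of lens_block in the frame of pin_centre between 0.012 and 0.026 m), for 0.2 s.
2. the lens is lifted straight up, level, at least 20 mm clear of the pins (still within 20 mm of above their middle) (z of lens_block in the frame of pin_centre above 0.039 m and horizontal distance between lens_block and pin_centre below 0.02 m and angle between lens_block's own z axis and vertical below 0.14 rad and contact force between the fingers and blocked_lens above 0.5 N).
At the end, for the whole second after the job is handed in: lens held by its red block, nothing else touching it; centre within 37 mm of the pad's centre, lower rim 60-140 mm above the pad, level within 5.7 degrees, still (under 20 mm/s, 0.15 rad/s) for the last second; lens table left at least 110 of 125 mm out (horizontal distance between lens_block and pad_centre below 0.037 m and z of lens_glass in the frame of pad_centre between 0.06 and 0.14 m and angle between lens_glass's own z axis and vertical below 0.1 rad and linear speed of lens_glass below 0.02 m/s and angular speed of lens_glass below 0.15 rad/s and contact force between the fingers and blocked_lens above 0.5 N and contact force between lens_glass and anything else below 0.1 N and value of joint lens_table above 0.11 m); the arm keeps its last pose, push and grip.
It fails at once if the lens tips more than 15 degrees (angle between lens_glass's own z axis and vertical above 0.26 rad).
It fails at once if the lens is dropped, or lowered to less than 60 mm above the counter (height (world z) of lens_glass below 0.06 m).
It fails at once if fingers press on the lens itself (contact force between the fingers and lens_glass above 2 N).
It fails at once if the start button is pressed (value of joint start_button above 0.003 m).
It fails at once if something else on the counter is moved more than 15 mm (distance of any of spare_block0, spare_block1, spare_block2, marker_holder, cleaner, pad_roll from where it was at the start of the episode above 0.015 m).
It also fails if it takes over 64 s, if anything falls off the work surface, if the arm or the gripper's body presses on something with over 40 N, if the wrist force passes 120 N, or if a joint passes its speed limit or range.

## Robot

A 6-joint arm with a two-finger parallel gripper is mounted at the origin on the work surface. World frame = base frame: x ahead of the robot, y to its left, z up, the work surface at z = 0. Lengths are in m, angles in rad, forces in N, time in s.
With the tool pointing down it reaches from about 0.375 to 0.925 m from the base axis. Payload 5.7 kg.
Tool frame: the origin (TCP) lies midway between the tips of the shut fingers; the grasp point (between the pads) lies 19 mm behind it (ctrl.tcp_to_grasp is the z of the grasp point in the tool frame, in m); z points along the fingers, y is the direction in which the jaws open and shut (so a half turn about z gives the same grasp; the last joint's range is limited). The gripper opens to 88 mm and grips with 3 to 60 N. Pads are 20 mm wide; open, the fingers measure 115 mm over their backs; the gripper's body (75 mm by 178 mm) begins 61 mm behind the grasp point.
Start: joints at [1.186, 0.359, 1.51, -0, 1.272, -0.115], TCP at [0.16, 0.578, 0.223] pointing down, gripper open.
Joint ranges: [-2.97, 2.97], [-1.01, 2.36], [0.21, 2.38], [-0.96, 4.11], [0.2, 2.71], [-2.98, 2.98]. Speed limits (rad/s): [2.39, 2.39, 3.14, 3.14, 3.14, 3.14].

## Interface

Orientations are given as a rotation vector (axis times angle).
In Python, from cell import telemetry, eyes, ticket, ctrl gives the robot as it stands.
- The arm moves only by the shell command python3 -m handwheel 'ROWS' [OPENING] [FORCE]. ROWS is JSON, a list of rows, each an object of numbers: "tx", "ty", "tz": the shift along the tool's x, y, z in mm; "wx", "wy", "wz": the turn, a rotation vector about the tool's x, y, z in rad. In form: [{"tx": .., "ty": .., "tz": .., "wx": .., "wy": .., "wz": ..}, ...]. A call has exactly 5 rows; each row is the pose to reach, as a shift and turn from the pose commanded when the call began, along the tool's axes at that moment; what a row does not reach only later rows make up. A row lasts 1/8 s, in which the tool goes at most 62.5 mm and 10.7 degrees, less where a joint would pass 70% of its speed; a pose out of reach is approached as far as the arm can. A call with a gripper value outside its range is refused whole. OPENING is the opening, from 0 (shut) to 1 (fully open), set as the call begins (- or left out, the last holds). The fingers move at their own pace and stop on an object; FORCE is the grip in N (left out, the last holds). Time passes only in rows, so rows that repeat a pose let the fingers close, or fill a call up. It gives the time, the measured TCP pose, the force and the opening at its end, in the units of the state.
- telemetry.observe(): the state, without advancing time (a new reading comes with each control period).
- eyes.capture(name): name is "scene" or "side" or "wrist"; returns (picture, depth): 420x560x3 uint8, red, green, blue; 420x560 float32, m along the optical axis (not along the pixel's ray), 0 where there is no reading.
- eyes.camera_params(name): a dict with "camera_matrix" (3x3 intrinsics, pixels), "origin" and "orientation" of the camera in the world. Camera axes: x right, y down, z forward; pixel columns grow to the right and rows downward; lengths in m; the calibration is good to about 2 mm. A picture is of the moment at which its call begins: read the wrist's pose just before it. camera_params takes no time and is no camera call; for the wrist camera it gives the pose at the moment of the call.
- ticket.job_done(): hands the job in, once; it reports no verdict.
The state is a dict: "time_s": time; "qpos": joint angles; "qd": joint speeds; "joint_efforts": joint torques, N m; "ee_pos": TCP position; "ee_rot": TCP orientation; "wrist_force": force on the tool from outside, world axes, zero at the start; "torque": the same for the moment, N m; "grip_width": finger opening in m.
Only numpy, scipy, OpenCV 4.12 (cv2) and the standard library are available. Lean on these libraries where they do the work, as an engineer would, in place of code of your own. Each camera call takes 0.05 s, during which the arm holds its last target.

## Working session

There is one attempt and no reset: what is moved stays moved. The work goes in short steps, Python scripts to look and compute and a shell command to move; the robot and the scene stay as the last step left them, time stands still between calls to the robot, and variables do not carry over. Pictures are saved under pics/ and viewed, and the job is handed in when it is done.

```bash
ls; mkdir -p pics; cat > h.py <<'E'
from cell import telemetry, eyes, ticket, ctrl
import numpy as np, cv2
from scipy.spatial.transform import Rotation as R
def cam(n):
    p=eyes.camera_params(n); K=np.array(p["camera_matrix"]); o=np.array(p["origin"]); q=np.array(p["orientation"],float)
    M=q if q.shape==(3,3) else R.from_rotvec(q).as_matrix() if q.size==3 else R.from_quat(q).as_matrix()
    return K,o,M
def cap(n,f):
    c=cam(n); im,d=eyes.capture(n); cv2.imwrite(f"pics/{f}.png",im[...,::-1]); np.savez(f"{f}.npz",im=im,d=d,K=c[0],o=c[1],M=c[2]); return im,d,c
def cloud(d,c):
    K,o,M=c; v,u=np.mgrid[:d.shape[0],:d.shape[1]]
    P=np.stack([(u-K[0,2])/K[0,0]*d,(v-K[1,2])/K[1,1]*d,d],-1)
    return P@M.T+o
def load(f):
    z=np.load(f+".npz"); return z['im'],z['d'],(z['K'],z['o'],z['M'])
def proj(p,c):
    K,o,M=c; q=(np.atleast_2d(p)-o)@M; q=q@K.T; return q[:,:2]/q[:,2:]
E
python3 - <<'E'
from h import *
print(eyes.camera_params("scene"))
for n in("scene","side","wrist"): cap(n,n+"0")
print(telemetry.observe(),ctrl.tcp_to_grasp)
E
```

```text
pics
{'camera_matrix': array([[543.09420219,   0.        , 281.48883166],
       [  0.        , 543.09420219, 216.85158828],
       [  0.        ,   0.        ,   1.        ]]), 'origin': array([ 1.66550306, -1.07229383,  1.04799861]), 'orientation': array([-1.9755828 , -0.88236253,  0.49539957])}
{'time_s': 0.15, 'qpos': array([ 1.18590318e+00,  3.59347629e-01,  1.51117405e+00, -2.84576618e-05,
        1.27250857e+00, -1.15070439e-01]), 'qd': array([-9.06173369e-04, -2.06790496e-03, -1.65549613e-03,  3.42452878e-05,
       -9.07104497e-04,  1.48802864e-03]), 'joint_efforts': array([ 1.68554711e-04, -5.15759182e+01, -2.71004927e+01,  6.76211016e-02,
        3.05433548e-02, -8.29485020e-05]), 'ee_pos': array([0.15973489, 0.57779263, 0.22200162]), 'ee_rot': array([-4.22494527e-01, -3.11272052e+00,  2.19831142e-03]), 'wrist_force': array([ 0.13346268,  0.17322734, -0.35816229]), 'torque': array([ 0.01602481,  0.01110345, -0.01823669]), 'grip_width': 0.08774171286044108} -0.0187
```

View pics/scene0.png

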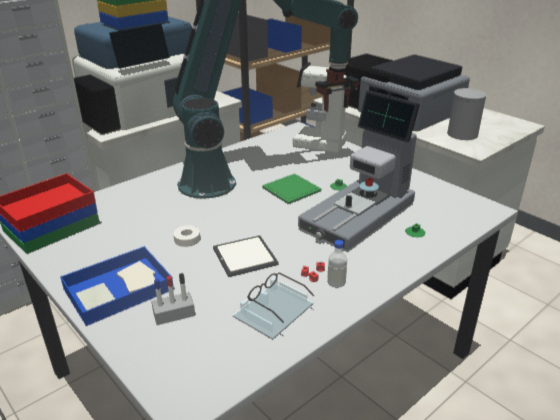

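View pics/side0.png

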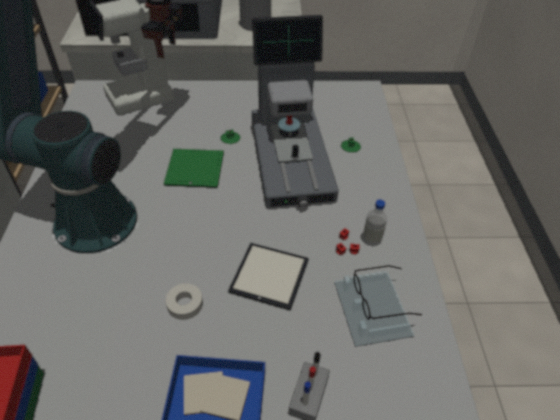

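View pics/wrist0.png

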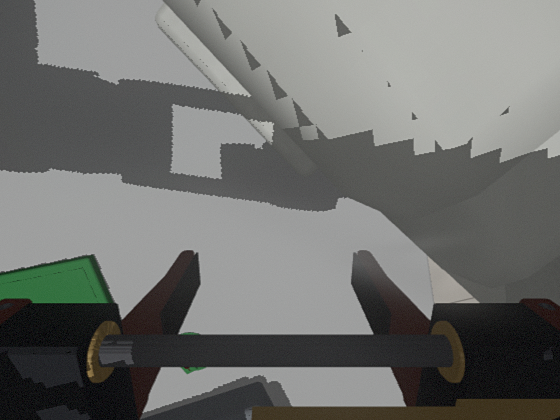

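The side view shows the grey blocker at (290,150), with its front panel facing the camera. The red-topped lens is at (289,121), the black knob at (295,152), and the lit pad at (270,275). The look-alikes are two green-block lenses at (230,136) and (351,144), and a green pad at (195,167).

Next I'll measure these and enlarge.

```bash
python3 - <<'E'
from h import *
im,d,c=load("side0"); im2,d2,c2=load("scene0")
P=cloud(d,c);P2=cloud(d2,c2)
for n,(u,v) in dict(lens=(289,121),knob=(295,152),button=(303,203),pad=(270,275),plL=(268,200),plR=(333,194),headL=(274,100),headR=(311,98)).items(): print(n,P[v,u].round(3))
for n,(u,v) in dict(lens=(369,183),knob=(349,199),pad=(245,255),roll=(187,236),cleaner=(338,268),wm=(330,130)).items(): print("sc",n,P2[v,u].round(3))
print(c[1],c2[1])
a=cv2.resize(im[60:220,200:380],None,fx=4,fy=4,interpolation=cv2.INTER_CUBIC)[:600]
cv2.imwrite("pics/cropside.png",a[...,::-1])
a=cv2.resize(im2[60:260,280:440],None,fx=3,fy=3,interpolation=cv2.INTER_CUBIC)
cv2.imwrite("pics/cropscene.png",a[...,::-1])
# pad white face via side
def comp(mask,P,name):
    q=P[mask]; print(name,len(q),np.median(q,0).round(4),q.min(0).round(3),q.max(0).round(3))
for nm,I,PP in(("side",im,P),("scene",im2,P2)):
    D=PP
    I=I.astype(int)
    red=(I[...,0]>120)&(I[...,1]<70)&(I[...,2]<70)
    n,l,s,ce=cv2.connectedComponentsWithStats(red.astype(np.uint8))
    for i in range(1,n):
        if s[i,4]>8: comp(l==i,PP,nm+" red "+str(ce[i].round()))
E
```

```text
lens [0.568 0.317 0.122]
knob [0.583 0.191 0.099]
button [0.601 0.032 0.04 ]
pad [ 0.502 -0.205  0.015]
plL [0.499 0.043 0.042]
plR [0.692 0.065 0.044]
headL [0.519 0.284 0.223]
headR [0.63  0.294 0.224]
sc lens [0.58  0.32  0.121]
sc knob [0.594 0.2   0.107]
sc pad [ 0.512 -0.203  0.016]
sc roll [ 0.311 -0.292  0.03 ]
sc cleaner [ 0.816 -0.091  0.078]
sc wm [0.099 0.621 0.094]
[ 0.4883889  -0.97894327  1.08602213] [ 1.66550306 -1.07229383  1.04799861]
side red [343. 248.] 9 [ 0.7029 -0.1222  0.0217] [ 0.697 -0.127  0.02 ] [ 0.707 -0.119  0.027]
side red [  7. 379.] 723 [-0.0393 -0.5135  0.0945] [-0.071 -0.979  0.089] [ 0.488 -0.465  1.086]
scene red [ 44. 201.] 1419 [-0.1266 -0.5962  0.0963] [-0.213 -1.072  0.087] [ 1.666 -0.46   1.048]
scene red [ 52. 178.] 9 [-0.2008 -0.5261  0.1331] [-0.208 -0.541  0.13 ] [-0.191 -0.51   0.137]
scene red [ 14. 192.] 10 [-0.1947 -0.6643  0.1327] [-0.202 -0.679  0.128] [-0.182 -0.649  0.139]
scene red [320. 266.] 37 [ 0.7182 -0.0641  0.0154] [ 0.711 -0.075  0.004] [ 0.728 -0.054  0.03 ]
scene red [305. 273.] 24 [ 0.7085 -0.1226  0.014 ] [ 0.7   -0.132  0.003] [ 0.715 -0.111  0.026]
scene red [313. 275.] 19 [ 0.7373 -0.1177  0.0204] [ 0.723 -0.127  0.013] [ 0.75  -0.107  0.028]
```

View pics/cropside.png

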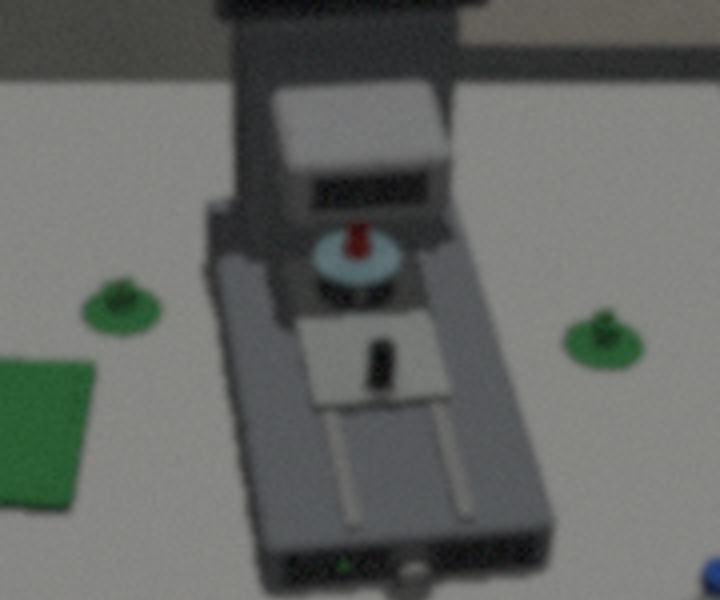

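View pics/cropscene.png

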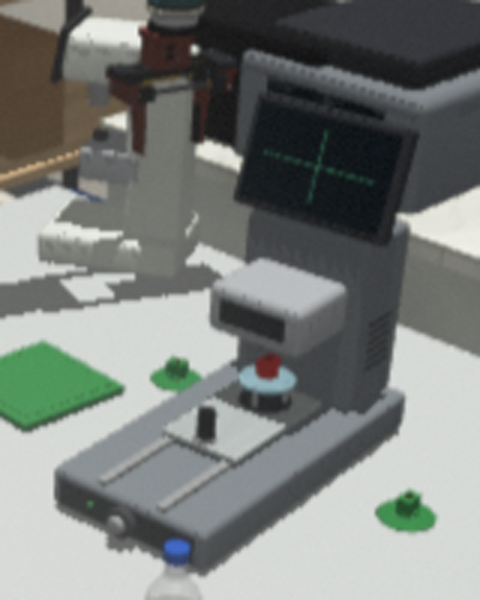

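```bash
python3 - <<'E'
from h import *
A=[]
for f in("side0","scene0"):
    im,d,c=load(f); P=cloud(d,c); m=(d>0)
    pts=P[m]
    def sel(z0,z1,box):
        return pts[(pts[:,2]>z0)&(pts[:,2]<z1)&(pts[:,0]>box[0])&(pts[:,0]<box[1])&(pts[:,1]>box[2])&(pts[:,1]<box[3])]
    q=sel(.05,.063,(.43,.75,0.02,.55)); r=cv2.minAreaRect(q[:,:2].astype(np.float32)); print(f,"plinth",len(q),r, cv2.boxPoints(r).round(3).tolist())
    q=sel(.066,.076,(.5,.66,0.1,.4)); r=cv2.minAreaRect(q[:,:2].astype(np.float32)); print("plate",len(q),r,np.median(q,0))
    q=sel(.08,.118,(.53,.63,0.14,.24)); print("knob",len(q),q.mean(0),q.min(0),q.max(0))
    q=sel(.218,.235,(.48,.68,0.2,.5)); r=cv2.minAreaRect(q[:,:2].astype(np.float32)); print("headtop",len(q),r,q[:,2].mean())
    q=sel(.009,.020,(.38,.64,-.35,-.05)); r=cv2.minAreaRect(q[:,:2].astype(np.float32)); print("pad",len(q),r)
    q=sel(.02,.6,(-.1,.35,.5,.85)); 
    print("white",len(q),q.min(0),q.max(0))
    for z in np.arange(.05,.5,.05):
        w=q[(q[:,2]>z)&(q[:,2]<z+.05)]
        if len(w): print(round(z,2),len(w),w.min(0).round(2),w.max(0).round(2))
E
```

```text
side0 plinth 3748 ((0.5750983357429504, 0.2613656222820282), (0.21939465403556824, 0.4382263720035553), 6.473153591156006) [[0.4410000145435333, 0.46700000762939453], [0.4909999966621399, 0.03099999949336052], [0.7089999914169312, 0.0560000017285347], [0.6589999794960022, 0.4909999966621399]]
plate 1033 ((0.5825653672218323, 0.2491133213043213), (0.13978829979896545, 0.28690117597579956), 4.9355692863464355) [0.56872161 0.2707818  0.07085557]
knob 77 [0.58221404 0.19824732 0.09977811] [0.57123499 0.18896729 0.0800609 ] [0.5932343  0.21359733 0.11608087]
headtop 995 ((0.5691848993301392, 0.3341789245605469), (0.1625751256942749, 0.1142854392528534), 6.991817474365234) 0.22556758987578684
pad 3374 ((0.498754620552063, -0.2004733830690384), (0.1752559244632721, 0.1706584244966507), 70.88983154296875)
white 6393 [-0.09927048  0.50019207  0.02006533] [0.21536806 0.7122413  0.40910712]
0.05 753 [-0.1   0.52  0.05] [0.15 0.69 0.1 ]
0.1 425 [-0.05  0.56  0.1 ] [0.13 0.64 0.15]
0.15 771 [-0.05  0.55  0.15] [0.13 0.67 0.2 ]
0.2 455 [-0.03  0.52  0.2 ] [0.19 0.67 0.25]
0.25 531 [-0.09  0.51  0.
[... 742 characters left out ...]
6651878357), (0.17394721508026123, 0.20182611048221588), 7.884274482727051) 0.22681112875851228
pad 1592 ((0.4989626407623291, -0.18193884193897247), (0.27740225195884705, 0.22831520438194275), 82.68553924560547)
white 4288 [-0.09993426  0.50011111  0.02004809] [0.2426984  0.74338201 0.599814  ]
0.05 511 [-0.09  0.51  0.05] [0.16 0.74 0.1 ]
0.1 304 [-0.    0.56  0.1 ] [0.15 0.72 0.15]
0.15 424 [-0.04  0.56  0.15] [0.14 0.71 0.2 ]
0.2 258 [-0.02  0.52  0.2 ] [0.19 0.68 0.25]
0.25 315 [-0.04  0.51  0.25] [0.19 0.68 0.3 ]
0.3 723 [-0.06  0.5   0.3 ] [0.22 0.71 0.35]
0.35 380 [-0.07  0.53  0.35] [0.21 0.68 0.4 ]
0.4 225 [0.13 0.53 0.4 ] [0.21 0.6  0.45]
0.45 238 [0.13 0.53 0.45] [0.21 0.6  0.5 ]
```

The right lens is the one with the red block at side (289,121) and scene (369,183). It's on the pins under the head. The look-alikes at side (230,136) and (351,144) are green and on the counter. The right pad is the dark-rimmed white square at side (270,275). The green square at (195,167) isn't it.

I'll move away from the white instrument first, then towards the front of the blocker.

```bash
python3 - <<'E'
from h import *
s=telemetry.observe(); Rt=R.from_rotvec(s['ee_rot']).as_matrix(); K,o,M=cam("wrist")
print("cam in tool",(Rt.T@(o-s['ee_pos'])).round(3)); print((Rt.T@M).round(2)); print(Rt.round(3),K)
E
python3 -m handwheel '[{"tx":-55,"ty":-3,"tz":-10},{"tx":-115,"ty":-25,"tz":-20,"wz":0.12},{"tx":-160,"ty":-70,"tz":-20,"wz":0.27},{"tx":-200,"ty":-120,"tz":-20,"wz":0.43},{"tx":-235,"ty":-174,"tz":-20,"wz":0.6}]' 1
```

```text
cam in tool [ 0.084  0.    -0.162]
[[-0.   -0.95 -0.3 ]
 [ 1.   -0.    0.  ]
 [-0.   -0.3   0.95]]
[[-0.964  0.267 -0.001]
 [ 0.267  0.964 -0.001]
 [ 0.    -0.001 -1.   ]] [[312.46307511   0.         275.29023146]
 [  0.         312.46307511 214.52473067]
 [  0.           0.           1.        ]]$[0]: bad value
```

```bash

python3 -m handwheel '[{"tx":-55,"ty":-3,"tz":-10,"wx":0,"wy":0,"wz":0},{"tx":-115,"ty":-25,"tz":-20,"wx":0,"wy":0,"wz":0.12},{"tx":-160,"ty":-70,"tz":-20,"wx":0,"wy":0,"wz":0.27},{"tx":-200,"ty":-120,"tz":-20,"wx":0,"wy":0,"wz":0.43},{"tx":-235,"ty":-174,"tz":-20,"wx":0,"wy":0,"wz":0.6}]' 1
```

```text
time_s: 0.78
ee_pos: [0.3389, 0.3523, 0.2425]
ee_rot: [1.331, 2.845, -0.0]
wrist_force: [0.5, -0.1, -0.3]
grip_width: 0.0877
```

```bash
cat >> h.py <<'E'
def rel(p,yawdeg,wy=0.):
    """rows units from measured pose; tool y along world angle yawdeg, z down, then tilt wy about tool y"""
    s=telemetry.observe(); R0=R.from_rotvec(s['ee_rot']).as_matrix()
    a=np.radians(yawdeg); y=np.array([np.cos(a),np.sin(a),0]); z=np.array([0,0,-1.]); x=np.cross(y,z)
    Rn=np.stack([x,y,z],1)@R.from_rotvec([0,wy,0]).as_matrix()
    return (R0.T@(np.array(p)-s['ee_pos'])*1000).round(1),R.from_matrix(R0.T@Rn).as_rotvec().round(3)
E
python3 - <<'E'
from h import *
print(rel([.42,.2,.25],30)); print(rel([.59,.13,.26],6.45))
E
```

```text
(array([-168.8,  -35.3,   -7.5]), array([0.   , 0.   , 0.172]))
(array([-331.5,   50.3,  -17.4]), array([0.   , 0.   , 0.583]))
```

```bash

python3 -m handwheel '[{"tx":-60,"ty":-14,"tz":-3,"wx":0,"wy":0,"wz":0.1},{"tx":-120,"ty":-27,"tz":-6,"wx":0,"wy":0,"wz":0.2},{"tx":-175,"ty":-30,"tz":-10,"wx":0,"wy":0,"wz":0.3},{"tx":-232,"ty":-5,"tz":-13,"wx":0,"wy":0,"wz":0.4},{"tx":-285,"ty":22,"tz":-17,"wx":0,"wy":0,"wz":0.5}]'
python3 -m handwheel '[{"tx":-46,"ty":0,"tz":0,"wx":0,"wy":0,"wz":0.083},{"tx":-46,"ty":28,"tz":0,"wx":0,"wy":0,"wz":0.083},{"tx":-46,"ty":28,"tz":0,"wx":0,"wy":0,"wz":0.083},{"tx":-46,"ty":28,"tz":0,"wx":0,"wy":0,"wz":0.083},{"tx":-46,"ty":28,"tz":0,"wx":0,"wy":0,"wz":0.083}]'
python3 - <<'E'
from h import *
print(rel([.59,.13,.26],6.45)); print(telemetry.observe()['qpos'])
cap("wrist","wrist1")
E
```

```text
time_s: 1.4
ee_pos: [0.54, 0.1489, 0.2598]
ee_rot: [-1.993, -2.429, -0.0]
wrist_force: [1.2, 1.1, -0.3]
grip_width: 0.0878
time_s: 2.02
ee_pos: [0.5742, 0.1114, 0.2596]
ee_rot: [-2.085, -2.349, 0.001]
wrist_force: [0.4, -0.3, 0.3]
grip_width: 0.0876
(array([16.6, 17.9, -0.4]), array([-0.001,  0.   ,  0.006]))
[ 7.36202853e-02  3.06788586e-01  1.49406950e+00 -1.02048992e-04
  1.34160737e+00 -4.53135759e-02]
```

View pics/wrist1.png

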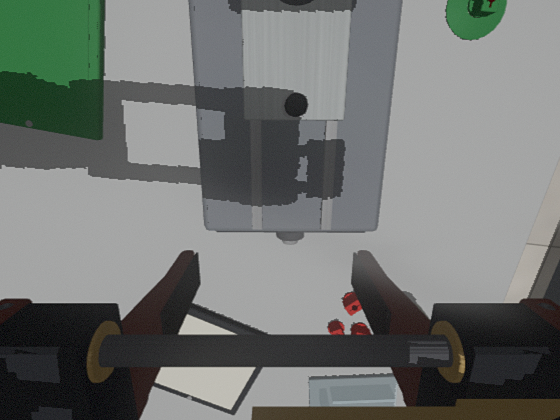

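The wrist view shows the knob's top at (296,104), the plinth's front edge along row 231 with the chrome button at (290,237), and the jaws square to the slide. Next I'll measure the knob and the slide axis from this view.

```bash
python3 - <<'E'
from h import *
im,d,c=load("wrist1"); P=cloud(d,c); g=im.astype(int).sum(2)
for rad in (6,):
    m=np.zeros(d.shape,bool); m[85:125,280:315]=True
    m&=(g<150)&(P[...,2]>.1); q=P[m]; print("knob top",len(q),np.median(q,0),q.min(0),q.max(0), (q.min(0)+q.max(0))/2)
s=telemetry.observe(); print(s['ee_pos'],np.degrees(np.arctan2(*R.from_rotvec(s['ee_rot']).as_matrix()[[1,0],1])))
# plinth: points z .05-.063
m=(P[...,2]>.05)&(P[...,2]<.062)&(P[...,1]<.3)&(P[...,1]>0)&(P[...,0]>.42)
m[230:,:]&=False
q=P[m]; r=cv2.minAreaRect(q[:,:2].astype(np.float32)); print(r,cv2.boxPoints(r).round(4).tolist())
for lo in np.arange(.05,.26,.04):
    w=q[(q[:,1]>lo)&(q[:,1]<lo+.01)]
    if len(w): print(lo,w[:,0].min(),w[:,0].max())
m=(P[...,2]>.067)&(P[...,2]<.076)&(P[...,1]<.3)&(P[...,1]>0)&(P[...,0]>.5)&(P[...,0]<.66)
q=P[m]; r=cv2.minAreaRect(q[:,:2].astype(np.float32)); print("plate",r,cv2.boxPoints(r).round(4).tolist())
E
```

```text
knob top 403 [0.58150407 0.20683232 0.11076853] [0.56391644 0.19488594 0.103015  ] [0.59143818 0.21690236 0.42142506] [0.57767731 0.20589415 0.26222003]
[0.57433839 0.11141205 0.259714  ] 6.814545342595527
((0.5848470330238342, 0.18471994996070862), (0.2190595418214798, 0.24699394404888153), 6.5760931968688965) [[0.461899995803833, 0.29490000009536743], [0.490200012922287, 0.0494999997317791], [0.7077999711036682, 0.07460000365972519], [0.6794999837875366, 0.3199000060558319]]
0.05 0.4898638556648949 0.5717113450100989
0.09 0.4855785500935851 0.704787909646543
0.13 0.48172661816529194 0.7011135583897571
0.16999999999999998 0.475921428346149 0.6959536695963681
0.20999999999999996 0.4709280498081523 0.6917572127463512
0.24999999999999994 0.4662059827531615 0.6867084905262417
plate ((0.5775555372238159, 0.24825790524482727), (0.10811614245176315, 0.11053749173879623), 6.58756160736084) [[0.5174999833106995, 0.296999990940094], [0.5302000045776367, 0.18719999492168427], [0.6376000046730042, 0.1995999962091446], [0.6248999834060669, 0.3093999922275543]]
```

```bash
python3 - <<'E'
from h import *
print(rel([.5815,.2096,.16],6.55,.25)); 
E
```

```text
(array([96.7, 18.8, 99.7]), array([-0.001,  0.25 ,  0.005]))
```

```bash

python3 -m handwheel '[{"tx":0,"ty":18,"tz":0,"wx":0,"wy":0.12,"wz":0.005},{"tx":32,"ty":19,"tz":33,"wx":0,"wy":0.25,"wz":0.005},{"tx":65,"ty":19,"tz":66,"wx":0,"wy":0.25,"wz":0.005},{"tx":97,"ty":19,"tz":100,"wx":0,"wy":0.25,"wz":0.005},{"tx":97,"ty":19,"tz":100,"wx":0,"wy":0.25,"wz":0.005}]'
python3 - <<'E'
from h import *
print(rel([.5815,.2096,.082],6.55,.25)); 
cap("wrist","wrist2");cap("side","side2")
E
```

```text
time_s: 2.7
ee_pos: [0.5793, 0.2111, 0.1572]
ee_rot: [-1.956, -2.196, -0.239]
wrist_force: [-0.4, 0.2, -0.4]
grip_width: 0.0879
(array([-20.3,   2.5,  72.4]), array([-0.007, -0.   ,  0.   ]))
```

View pics/wrist2.png

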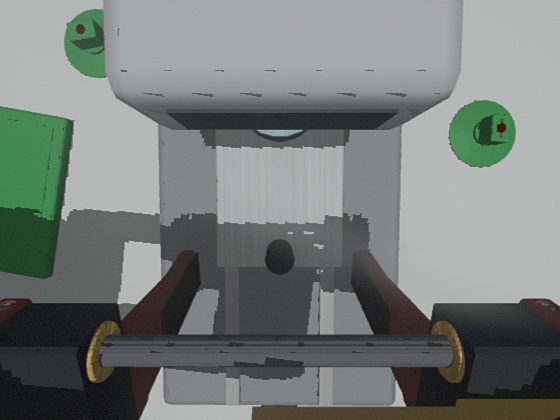

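View pics/side2.png

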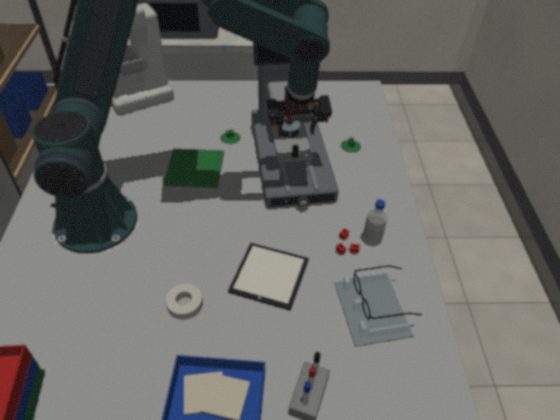

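The knob at (280,256) is centred between the fingers, whose tips are at (193,252) and (360,252). The lens rim is still under the head. Now I'll descend and close.

```bash

python3 -m handwheel '[{"tx":-5,"ty":2,"tz":18,"wx":0,"wy":0,"wz":0},{"tx":-10,"ty":2,"tz":36,"wx":0,"wy":0,"wz":0},{"tx":-15,"ty":2,"tz":54,"wx":0,"wy":0,"wz":0},{"tx":-20,"ty":2,"tz":72,"wx":0,"wy":0,"wz":0},{"tx":-20,"ty":2,"tz":72,"wx":0,"wy":0,"wz":0}]'
python3 -m handwheel '[{"tx":0,"ty":0,"tz":0,"wx":0,"wy":0,"wz":0},{"tx":0,"ty":0,"tz":0,"wx":0,"wy":0,"wz":0},{"tx":0,"ty":0,"tz":0,"wx":0,"wy":0,"wz":0},{"tx":0,"ty":0,"tz":0,"wx":0,"wy":0,"wz":0},{"tx":0,"ty":0,"tz":0,"wx":0,"wy":0,"wz":0}]' 0 12
python3 - <<'E'
from h import *
s=telemetry.observe(); p=s['ee_pos']; print(s['wrist_force'],s['grip_width'])
f=np.array([np.sin(np.radians(6.55)),-np.cos(np.radians(6.55)),0])
print(rel(p+.125*f,6.55,.25), rel(p+.1*f,6.55,.25))
E
```

```text
time_s: 3.42
ee_pos: [0.5833, 0.2079, 0.0827]
ee_rot: [-1.961, -2.194, -0.241]
wrist_force: [0.5, -0.2, 0.1]
grip_width: 0.0877
time_s: 4.05
ee_pos: [0.585, 0.2082, 0.0851]
ee_rot: [-1.961, -2.197, -0.246]
wrist_force: [0.4, 0.8, -0.1]
grip_width: 0.0414
[ 0.38111914  0.76820865 -0.1475116 ] 0.04143793805601995
(array([-121.1,    0.2,  -30.9]), array([ 0.   ,  0.   , -0.001])) (array([-96.9,   0.1, -24.7]), array([ 0.   ,  0.   , -0.001]))
```

Fingers are still closing, so I'll wait one more call.

```bash

python3 -m handwheel '[{"tx":0,"ty":0,"tz":0,"wx":0,"wy":0,"wz":0},{"tx":0,"ty":0,"tz":0,"wx":0,"wy":0,"wz":0},{"tx":0,"ty":0,"tz":0,"wx":0,"wy":0,"wz":0},{"tx":0,"ty":0,"tz":0,"wx":0,"wy":0,"wz":0},{"tx":0,"ty":0,"tz":0,"wx":0,"wy":0,"wz":0}]' 0 12
```

```text
time_s: 4.68
ee_pos: [0.5824, 0.208, 0.0847]
ee_rot: [-1.959, -2.195, -0.24]
wrist_force: [-4.9, -1.9, 3.7]
grip_width: 0.0217
```

```bash

python3 -m handwheel '[{"tx":-2,"ty":0,"tz":-0.5,"wx":0,"wy":0,"wz":0},{"tx":-5,"ty":0,"tz":-1.3,"wx":0,"wy":0,"wz":0},{"tx":-9.5,"ty":0,"tz":-2.4,"wx":0,"wy":0,"wz":0},{"tx":-15,"ty":0,"tz":-3.8,"wx":0,"wy":0,"wz":0},{"tx":-21,"ty":0,"tz":-5.4,"wx":0,"wy":0,"wz":0}]'
python3 -m handwheel '[{"tx":-6,"ty":0,"tz":-1.5,"wx":0,"wy":0,"wz":0},{"tx":-12,"ty":0,"tz":-3.1,"wx":0,"wy":0,"wz":0},{"tx":-18,"ty":0,"tz":-4.6,"wx":0,"wy":0,"wz":0},{"tx":-24,"ty":0,"tz":-6.1,"wx":0,"wy":0,"wz":0},{"tx":-30,"ty":0,"tz":-7.7,"wx":0,"wy":0,"wz":0}]'
python3 -m handwheel '[{"tx":-6,"ty":0,"tz":-1.5,"wx":0,"wy":0,"wz":0},{"tx":-12,"ty":0,"tz":-3.1,"wx":0,"wy":0,"wz":0},{"tx":-18,"ty":0,"tz":-4.6,"wx":0,"wy":0,"wz":0},{"tx":-24,"ty":0,"tz":-6.1,"wx":0,"wy":0,"wz":0},{"tx":-30,"ty":0,"tz":-7.7,"wx":0,"wy":0,"wz":0}]'
python3 - <<'E'
from h import *
s=telemetry.observe(); p=s['ee_pos']; f=np.array([np.sin(np.radians(6.55)),-np.cos(np.radians(6.55)),0])
print(s['wrist_force'],s['grip_width'],(p-np.array([.5824,.208,.0847]))@f,p)
cap("wrist","wrist3"); cap("side","side3")
E
```

```text
time_s: 5.3
ee_pos: [0.5848, 0.1872, 0.0847]
ee_rot: [-1.958, -2.194, -0.242]
wrist_force: [-5.4, 3.0, 2.5]
grip_width: 0.0217
time_s: 5.92
ee_pos: [0.5884, 0.1564, 0.0847]
ee_rot: [-1.958, -2.194, -0.242]
wrist_force: [-5.1, 1.7, 2.7]
grip_width: 0.0218
time_s: 6.55
ee_pos: [0.5919, 0.1257, 0.0847]
ee_rot: [-1.958, -2.194, -0.242]
wrist_force: [-4.9, 2.1, 1.8]
grip_width: 0.0219
[-4.91219271  2.06082558  1.7688528 ] 0.02193584484007115 0.0828706160013727 [0.59192135 0.12567815 0.08469369]
```

View pics/wrist3.png

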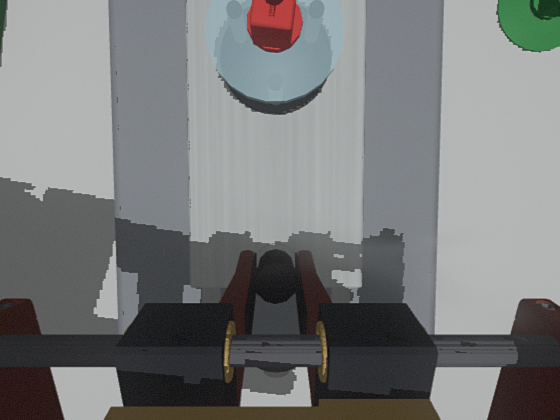

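The lens at (275,40) is riding out undisturbed, with the knob held at (275,275). The table has moved 83 mm, so 42 mm remain.

```bash

python3 -m handwheel '[{"tx":-6,"ty":0,"tz":-1.5,"wx":0,"wy":0,"wz":0},{"tx":-12,"ty":0,"tz":-3.1,"wx":0,"wy":0,"wz":0},{"tx":-18,"ty":0,"tz":-4.6,"wx":0,"wy":0,"wz":0},{"tx":-23,"ty":0,"tz":-5.9,"wx":0,"wy":0,"wz":0},{"tx":-28,"ty":0,"tz":-7.1,"wx":0,"wy":0,"wz":0}]'
python3 -m handwheel '[{"tx":-4,"ty":0,"tz":-1,"wx":0,"wy":0,"wz":0},{"tx":-7,"ty":0,"tz":-1.8,"wx":0,"wy":0,"wz":0},{"tx":-9.5,"ty":0,"tz":-2.4,"wx":0,"wy":0,"wz":0},{"tx":-11.5,"ty":0,"tz":-2.9,"wx":0,"wy":0,"wz":0},{"tx":-13,"ty":0,"tz":-3.3,"wx":0,"wy":0,"wz":0}]'
python3 - <<'E'
from h import *
s=telemetry.observe(); p=s['ee_pos']; f=np.array([np.sin(np.radians(6.55)),-np.cos(np.radians(6.55)),0])
print(s['wrist_force'],s['grip_width'],(p-np.array([.5824,.208,.0847]))@f,p)
E
```

```text
time_s: 7.28
ee_pos: [0.5952, 0.097, 0.0847]
ee_rot: [-1.958, -2.194, -0.242]
wrist_force: [-5.5, 1.6, 2.8]
grip_width: 0.0219
time_s: 7.9
ee_pos: [0.5968, 0.0837, 0.0847]
ee_rot: [-1.958, -2.194, -0.242]
wrist_force: [-4.2, 3.9, 0.7]
grip_width: 0.0214
[-4.17215165  3.90777819  0.68538473] 0.021362538620941972 0.1250883283917503 [0.5967536  0.08373789 0.08468282]
```

```bash

python3 -m handwheel '[{"tx":-1,"ty":0,"tz":-0.2,"wx":0,"wy":0,"wz":0},{"tx":-2,"ty":0,"tz":-0.5,"wx":0,"wy":0,"wz":0},{"tx":-3,"ty":0,"tz":-0.7,"wx":0,"wy":0,"wz":0},{"tx":-3,"ty":0,"tz":-0.7,"wx":0,"wy":0,"wz":0},{"tx":-3,"ty":0,"tz":-0.7,"wx":0,"wy":0,"wz":0}]'
```

```text
time_s: 8.52
ee_pos: [0.5967, 0.0836, 0.0847]
ee_rot: [-1.957, -2.19, -0.246]
wrist_force: [-4.2, 12.2, 1.1]
grip_width: 0.0217
```

That's the stop: there was no further motion and the force rose to 12 N. I'll relax, open and rise.

```bash

python3 -m handwheel '[{"tx":1.5,"ty":0,"tz":0.4,"wx":0,"wy":0,"wz":0},{"tx":2.5,"ty":0,"tz":0.6,"wx":0,"wy":0,"wz":0},{"tx":2.5,"ty":0,"tz":0.6,"wx":0,"wy":0,"wz":0},{"tx":2.5,"ty":0,"tz":0.6,"wx":0,"wy":0,"wz":0},{"tx":2.5,"ty":0,"tz":0.6,"wx":0,"wy":0,"wz":0}]' 
python3 -m handwheel '[{"tx":0,"ty":0,"tz":0,"wx":0,"wy":0,"wz":0},{"tx":0,"ty":0,"tz":0,"wx":0,"wy":0,"wz":0},{"tx":0,"ty":0,"tz":0,"wx":0,"wy":0,"wz":0},{"tx":0,"ty":0,"tz":0,"wx":0,"wy":0,"wz":0},{"tx":0,"ty":0,"tz":0,"wx":0,"wy":0,"wz":0}]' 1
python3 -m handwheel '[{"tx":0,"ty":0,"tz":0,"wx":0,"wy":0,"wz":0},{"tx":5,"ty":0,"tz":-20,"wx":0,"wy":0,"wz":0},{"tx":11,"ty":0,"tz":-44,"wx":0,"wy":0,"wz":0},{"tx":19,"ty":0,"tz":-76,"wx":0,"wy":0,"wz":0},{"tx":26,"ty":0,"tz":-105,"wx":0,"wy":-0.1,"wz":0}]'
python3 - <<'E'
from h import *
print(rel([.597,.06,.22],6.55,0))
E
```

```text
time_s: 9.15
ee_pos: [0.5968, 0.0837, 0.0847]
ee_rot: [-1.958, -2.193, -0.243]
wrist_force: [-5.0, 3.4, 2.3]
grip_width: 0.0218
time_s: 9.78
ee_pos: [0.5993, 0.0825, 0.085]
ee_rot: [-1.962, -2.197, -0.246]
wrist_force: [-0.5, 0.1, 1.1]
grip_width: 0.068
time_s: 10.4
ee_pos: [0.5995, 0.0801, 0.1936]
ee_rot: [-2.02, -2.255, -0.148]
wrist_force: [0.6, -0.5, -0.3]
grip_width: 0.0876
(array([-15.6,  -4.7, -29. ]), array([-0.001, -0.148, -0.004]))
```

```bash

python3 -m handwheel '[{"tx":10,"ty":-4,"tz":-15,"wx":0,"wy":-0.08,"wz":0},{"tx":28,"ty":-8,"tz":-32,"wx":0,"wy":-0.148,"wz":-0.004},{"tx":28,"ty":-8,"tz":-32,"wx":0,"wy":-0.148,"wz":-0.004},{"tx":28,"ty":-8,"tz":-32,"wx":0,"wy":-0.148,"wz":-0.004},{"tx":28,"ty":-8,"tz":-32,"wx":0,"wy":-0.148,"wz":-0.004}]' 
python3 - <<'E'
from h import *
im,d,c=cap("wrist","wrist4"); cap("side","side4"); P=cloud(d,c); I=im.astype(int)
red=(I[...,0]>100)&(I[...,1]<90)&(I[...,2]<90)
n,l,s,ce=cv2.connectedComponentsWithStats(red.astype(np.uint8))
for i in range(1,n):
    if s[i,4]>60:
        m=(l==i); q=P[m]; print(ce[i],s[i],np.median(q,0).round(4))
        t=q[(q[:,2]>.125)&(q[:,2]<.135)]
        if len(t)>20:
            print(" top",len(t),t.mean(0),cv2.minAreaRect(t[:,:2].astype(np.float32)))
        t=q[(q[:,2]>.105)&(q[:,2]<.135)]
        if len(t)>20: print(" all",t.min(0),t.max(0))
m=(P[...,2]>.1)&(P[...,2]<.114)&(P[...,1]>.1)&(P[...,1]<.3)&(abs(P[...,0]-.59)<.06); q=P[m]
print("lens circ",len(q),cv2.minEnclosingCircle(q[:,:2].astype(np.float32)))
t=telemetry.observe(); print(t['ee_pos'],np.degrees(np.arctan2(*R.from_rotvec(t['ee_rot']).as_matrix()[[1,0],1])))
E
```

```text
time_s: 11.02
ee_pos: [0.5884, 0.1026, 0.2278]
ee_rot: [-2.087, -2.344, 0.0]
wrist_force: [-0.6, 0.1, -0.6]
grip_width: 0.0878
[284.43368421  80.4       ] [268  69  31  26 475] [0.5824 0.213  0.129 ]
 top 407 [0.58207475 0.21337466 0.12916084] ((0.5819182395935059, 0.21205641329288483), (0.016559837386012077, 0.01804114691913128), 87.53882598876953)
 all [0.56907802 0.20349349 0.10841893] [0.59458467 0.22032476 0.13108023]
[351.55813953 314.03488372] [341 306  22  17 172] [ 0.7111 -0.0586  0.0225]
lens circ 4677 ((0.581847608089447, 0.2075474113225937), 0.03503274917602539)
[0.58856907 0.10262638 0.2280012 ] 6.621052604564492
```

View pics/wrist4.png

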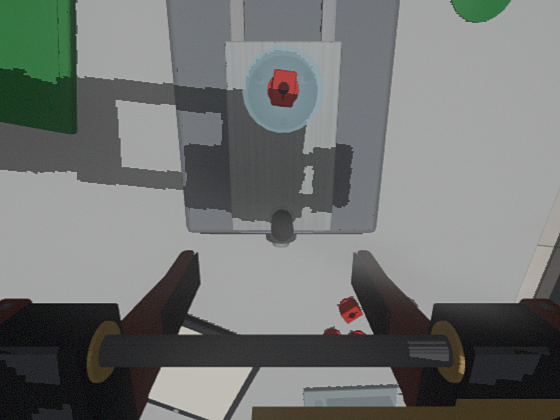

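View pics/side4.png

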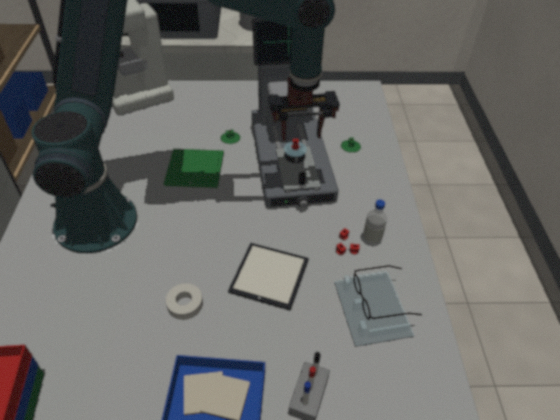

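```bash
python3 - <<'E'
from h import *
im,d,c=load("wrist4"); P=cloud(d,c)
cv2.imwrite("pics/crop4.png",cv2.resize(im[40:140,230:340],None,fx=6,fy=6,interpolation=cv2.INTER_NEAREST)[...,::-1])
m=(P[...,2]>.1265)&(P[...,2]<.1325)&(abs(P[...,0]-.582)<.025)&(abs(P[...,1]-.21)<.025); q=P[m]
print(len(q),q.mean(0),cv2.minAreaRect(q[:,:2].astype(np.float32)))
E
```

```text
817 [0.58188868 0.20750099 0.12921882] ((0.5819170475006104, 0.2074650079011917), (0.025999365374445915, 0.017937198281288147), 89.68038177490234)
```

View pics/crop4.png

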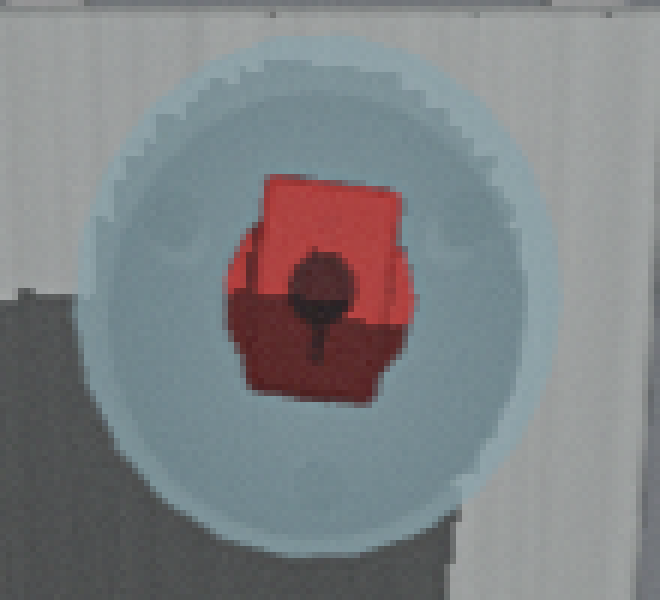

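The block top measures 26.0 x 17.9 mm at z=0.129, centred at (0.5819, 0.2075), with its short axis at about -0.3° in world. I'll position above it.

```bash
python3 - <<'E'
from h import *
print(rel([.5819,.2075,.175],-0.3))
E
```

```text
(array([104.8,   5.6,  53.2]), array([-0.002, -0.002,  0.121]))
```

```bash

python3 -m handwheel '[{"tx":30,"ty":2,"tz":10,"wx":0,"wy":0,"wz":0.06},{"tx":60,"ty":4,"tz":25,"wx":0,"wy":0,"wz":0.121},{"tx":85,"ty":5.5,"tz":42,"wx":-0.001,"wy":-0.001,"wz":0.121},{"tx":105,"ty":5.5,"tz":53,"wx":-0.001,"wy":-0.001,"wz":0.121},{"tx":105,"ty":5.5,"tz":53,"wx":-0.001,"wy":-0.001,"wz":0.121}]'
python3 - <<'E'
from h import *
print(rel([.5819,.2075,.1145],-0.3))
im,d,c=cap("wrist","wrist5"); P=cloud(d,c)
m=(P[...,2]>.1265)&(P[...,2]<.1325)&(abs(P[...,0]-.582)<.025)&(abs(P[...,1]-.21)<.025); q=P[m]
print(len(q),q.mean(0),cv2.minAreaRect(q[:,:2].astype(np.float32)))
print(rel([.5819,.2075,.1145],-0.3))
E
```

```text
time_s: 11.75
ee_pos: [0.5811, 0.2092, 0.175]
ee_rot: [-2.223, -2.217, 0.001]
wrist_force: [-0.8, -0.1, 0.3]
grip_width: 0.0877
(array([-1.7,  0.9, 60.5]), array([-0.002, -0.   ,  0.003]))
852 [0.58173866 0.20830359 0.12906327] ((0.581690788269043, 0.20748037099838257), (0.02632836066186428, 0.017516110092401505), 89.7593002319336)
(array([-1. ,  0.2, 61.3]), array([-0.001, -0.   ,  0.002]))
```

View pics/wrist5.png

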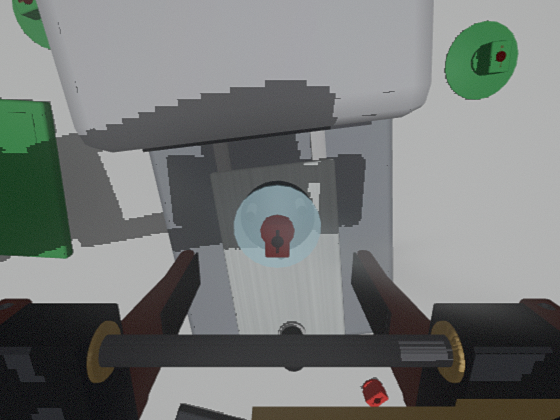

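The red block at (277,238) is centred between the fingertips at (193,252) and (360,252) and square to them. I'll descend.

```bash

python3 -m handwheel '[{"tx":0,"ty":0.3,"tz":18,"wx":0,"wy":0,"wz":0.002},{"tx":-1,"ty":0.3,"tz":36,"wx":0,"wy":0,"wz":0.002},{"tx":-1,"ty":0.3,"tz":50,"wx":0,"wy":0,"wz":0.002},{"tx":-1,"ty":0.3,"tz":60,"wx":0,"wy":0,"wz":0.002},{"tx":-1,"ty":0.3,"tz":60,"wx":0,"wy":0,"wz":0.002}]'
python3 -m handwheel '[{"tx":0,"ty":0,"tz":0,"wx":0,"wy":0,"wz":0},{"tx":0,"ty":0,"tz":0,"wx":0,"wy":0,"wz":0},{"tx":0,"ty":0,"tz":0,"wx":0,"wy":0,"wz":0},{"tx":0,"ty":0,"tz":0,"wx":0,"wy":0,"wz":0},{"tx":0,"ty":0,"tz":0,"wx":0,"wy":0,"wz":0}]' 0.4 8
python3 - <<'E'
from h import *
print(rel([.5819,.2075,.1145],-0.3)); cap("wrist","wrist6"); cap("side","side6"); print(telemetry.observe()['grip_width'])
E
```

```text
time_s: 12.42
ee_pos: [0.5816, 0.2074, 0.1151]
ee_rot: [-2.227, -2.214, 0.001]
wrist_force: [-0.1, 0.8, -0.2]
grip_width: 0.0878
time_s: 13.05
ee_pos: [0.5823, 0.2077, 0.1163]
ee_rot: [-2.228, -2.215, -0.002]
wrist_force: [-0.2, 0.6, 0.1]
grip_width: 0.0415
(array([-0.2, -0.4,  1.8]), array([ 0.001, -0.001, -0.001]))
0.03603412571031131
```

View pics/wrist6.png

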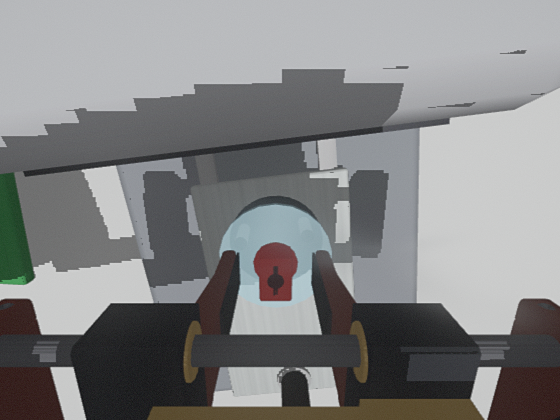

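The block at (275,275) sits between the fingers at (228,300) and (322,300), clear of the lens. I'll close on it.

```bash

python3 -m handwheel '[{"tx":0,"ty":0,"tz":0.5,"wx":0,"wy":0,"wz":0},{"tx":0,"ty":0,"tz":0.5,"wx":0,"wy":0,"wz":0},{"tx":0,"ty":0,"tz":0.5,"wx":0,"wy":0,"wz":0},{"tx":0,"ty":0,"tz":0.5,"wx":0,"wy":0,"wz":0},{"tx":0,"ty":0,"tz":0.5,"wx":0,"wy":0,"wz":0}]' 0 10
python3 - <<'E'
from h import *
s=telemetry.observe();print(s['wrist_force'],s['torque'],s['grip_width'],s['ee_pos']); cap("wrist","wrist7")
print(rel(s['ee_pos']+[0,0,.05],-.3))
E
```

```text
time_s: 13.78
ee_pos: [0.5822, 0.2077, 0.1156]
ee_rot: [-2.228, -2.215, -0.001]
wrist_force: [0.9, 0.1, -0.6]
grip_width: 0.018
[ 0.90558094  0.13794566 -0.64841938] [-0.0839698   0.04443372  0.01022454] 0.01800366595472281 [0.58218598 0.2076994  0.11558157]
(array([  0.,  -0., -50.]), array([ 0.   , -0.001, -0.001]))
```

View pics/wrist7.png

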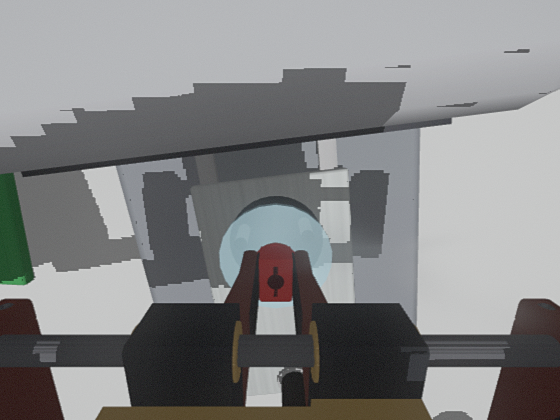

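The block is gripped at 18.0 mm. I'll wait briefly, raise the grip to 15 N, and lift straight up by 50 mm.

```bash

python3 -m handwheel '[{"tx":0,"ty":0,"tz":0,"wx":0,"wy":0,"wz":0},{"tx":0,"ty":0,"tz":0,"wx":0,"wy":0,"wz":0},{"tx":0,"ty":0,"tz":-2,"wx":0,"wy":0,"wz":0},{"tx":0,"ty":0,"tz":-5,"wx":0,"wy":0,"wz":0},{"tx":0,"ty":0,"tz":-10,"wx":0,"wy":0,"wz":0}]' 0 15
python3 -m handwheel '[{"tx":0,"ty":0,"tz":-7,"wx":0,"wy":0,"wz":0},{"tx":0,"ty":0,"tz":-15,"wx":0,"wy":0,"wz":0},{"tx":0,"ty":0,"tz":-23,"wx":0,"wy":0,"wz":0},{"tx":0,"ty":0,"tz":-31,"wx":0,"wy":0,"wz":0},{"tx":0,"ty":0,"tz":-38,"wx":0,"wy":0,"wz":0}]'
python3 -m handwheel '[{"tx":0,"ty":0,"tz":-4,"wx":0,"wy":0,"wz":0},{"tx":0,"ty":0,"tz":-7,"wx":0,"wy":0,"wz":0},{"tx":0,"ty":0,"tz":-9,"wx":0,"wy":0,"wz":0},{"tx":0,"ty":0,"tz":-10,"wx":0,"wy":0,"wz":0},{"tx":0,"ty":0,"tz":-10,"wx":0,"wy":0,"wz":0}]'
python3 - <<'E'
from h import *
s=telemetry.observe();print(s['wrist_force'],s['grip_width'],s['ee_pos']); cap("wrist","wrist8"); im,d,c=cap("side","side8")
cv2.imwrite("pics/crop8.png",cv2.resize(im[60:220,220:360],None,fx=4,fy=4)[:600,:,::-1])
# pad
for f in("side0","wrist4","side8"):
    im,d,c=load(f); P=cloud(d,c); I=im.astype(int)
    w=(I.min(2)>(195 if 'wrist' in f else 165))&(P[...,2]>.008)&(P[...,2]<.022)&(abs(P[...,0]-.5)<.13)&(abs(P[...,1]+.2)<.13)
    n,l,st,ce=cv2.connectedComponentsWithStats(w.astype(np.uint8)); 
    if n<2: continue
    i=1+st[1:,4].argmax(); q=P[l==i]; print(f,st[i],cv2.minAreaRect(q[:,:2].astype(np.float32)),q[:,2].mean())
E
```

```text
time_s: 14.45
ee_pos: [0.5822, 0.2077, 0.1259]
ee_rot: [-2.228, -2.214, -0.001]
wrist_force: [-0.5, 0.5, -0.7]
grip_width: 0.018
time_s: 15.08
ee_pos: [0.5823, 0.2077, 0.1643]
ee_rot: [-2.228, -2.215, -0.002]
wrist_force: [-0.7, 0.1, -2.2]
grip_width: 0.0181
time_s: 15.7
ee_pos: [0.5822, 0.2077, 0.1736]
ee_rot: [-2.228, -2.215, -0.001]
wrist_force: [0.1, 0.1, 0.2]
grip_width: 0.0179
[0.08706657 0.12078951 0.17699143] 0.017890423881625952 [0.5821718  0.20765417 0.17357319]
```

View pics/wrist8.png

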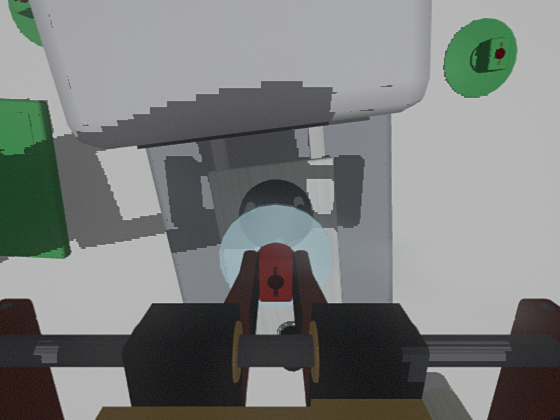

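View pics/crop8.png

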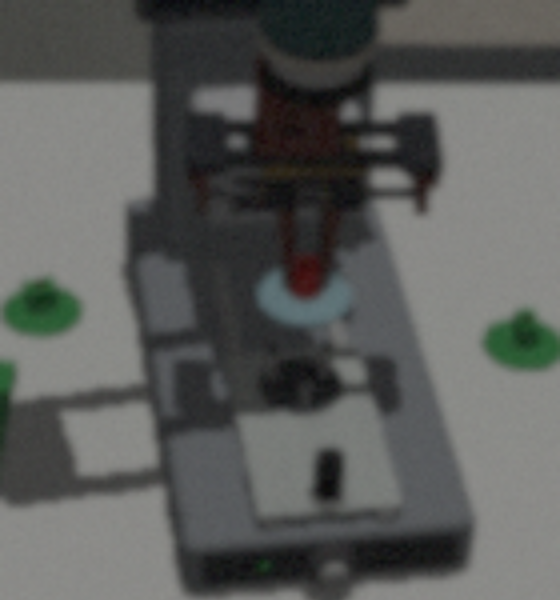

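The lens is up, level and clear of the pins: rim about 156 mm, with the table still out. Now I'll carry it to the pad at about (0.499,-0.200) in gentle steps.

```bash

python3 -m handwheel '[{"tx":-4,"ty":-1,"tz":0,"wx":0,"wy":0,"wz":0},{"tx":-12,"ty":-3,"tz":0,"wx":0,"wy":0,"wz":0},{"tx":-24,"ty":-5,"tz":0,"wx":0,"wy":0,"wz":0},{"tx":-39,"ty":-8,"tz":0,"wx":0,"wy":0,"wz":0},{"tx":-56,"ty":-11,"tz":0,"wx":0,"wy":0,"wz":0}]'
python3 -m handwheel '[{"tx":-18,"ty":-4,"tz":0,"wx":0,"wy":0,"wz":0},{"tx":-36,"ty":-7,"tz":0,"wx":0,"wy":0,"wz":0},{"tx":-54,"ty":-11,"tz":0,"wx":0,"wy":0,"wz":0},{"tx":-72,"ty":-15,"tz":0,"wx":0,"wy":0,"wz":0},{"tx":-90,"ty":-18,"tz":0,"wx":0,"wy":0,"wz":0}]'
python3 -m handwheel '[{"tx":-18,"ty":-4,"tz":0,"wx":0,"wy":0,"wz":0},{"tx":-36,"ty":-7,"tz":0,"wx":0,"wy":0,"wz":0},{"tx":-54,"ty":-11,"tz":0,"wx":0,"wy":0,"wz":0},{"tx":-72,"ty":-15,"tz":0,"wx":0,"wy":0,"wz":0},{"tx":-90,"ty":-18,"tz":0,"wx":0,"wy":0,"wz":0}]'
python3 -m handwheel '[{"tx":-18,"ty":-4,"tz":2,"wx":0,"wy":0,"wz":0},{"tx":-36,"ty":-7,"tz":5,"wx":0,"wy":0,"wz":0},{"tx":-54,"ty":-11,"tz":9,"wx":0,"wy":0,"wz":0},{"tx":-72,"ty":-15,"tz":14,"wx":0,"wy":0,"wz":0},{"tx":-90,"ty":-18,"tz":19,"wx":0,"wy":0,"wz":0}]'
python3 - <<'E'
from h import *
print(rel([.499,-.2,.132],-.3))
E
```

```text
time_s: 16.42
ee_pos: [0.5706, 0.1504, 0.1736]
ee_rot: [-2.228, -2.215, -0.001]
wrist_force: [-0.7, 0.1, -0.1]
grip_width: 0.0178
time_s: 17.05
ee_pos: [0.5521, 0.0606, 0.1735]
ee_rot: [-2.228, -2.215, -0.002]
wrist_force: [1.2, -0.6, -0.2]
grip_width: 0.0181
time_s: 17.68
ee_pos: [0.5335, -0.0293, 0.1734]
ee_rot: [-2.228, -2.215, -0.001]
wrist_force: [-0.5, -0.4, -1.3]
grip_width: 0.0178
time_s: 18.3
ee_pos: [0.5149, -0.1191, 0.1539]
ee_rot: [-2.228, -2.214, -0.001]
wrist_force: [0.4, 0.4, -0.5]
grip_width: 0.0181
(array([-81. , -15.4,  21.8]), array([ 0.   , -0.001, -0.001]))
```

```bash

python3 -m handwheel '[{"tx":-17,"ty":-3,"tz":5,"wx":0,"wy":0,"wz":0},{"tx":-33,"ty":-6,"tz":10,"wx":0,"wy":0,"wz":0},{"tx":-47,"ty":-9,"tz":14,"wx":0,"wy":0,"wz":0},{"tx":-59,"ty":-11,"tz":17,"wx":0,"wy":0,"wz":0},{"tx":-69,"ty":-13,"tz":19,"wx":0,"wy":0,"wz":0}]'
python3 -m handwheel '[{"tx":-6,"ty":-1,"tz":2,"wx":0,"wy":0,"wz":0},{"tx":-10,"ty":-2,"tz":3,"wx":0,"wy":0,"wz":0},{"tx":-12,"ty":-2,"tz":3,"wx":0,"wy":0,"wz":0},{"tx":-12,"ty":-2,"tz":3,"wx":0,"wy":0,"wz":0},{"tx":-12,"ty":-2,"tz":3,"wx":0,"wy":0,"wz":0}]'
python3 - <<'E'
from h import *
print(rel([.499,-.2,.132],-.3))
for n in("side","scene","wrist"): cap(n,n+"9")
E
```

```text
time_s: 18.92
ee_pos: [0.5018, -0.1875, 0.1351]
ee_rot: [-2.228, -2.214, -0.002]
wrist_force: [0.4, 0.4, 0.1]
grip_width: 0.0178
time_s: 19.55
ee_pos: [0.4999, -0.1986, 0.1323]
ee_rot: [-2.228, -2.215, -0.002]
wrist_force: [-0.7, 0.4, -0.4]
grip_width: 0.0178
(array([-1.4, -0.9,  0.3]), array([ 0.001, -0.001, -0.   ]))
```

View pics/side9.png

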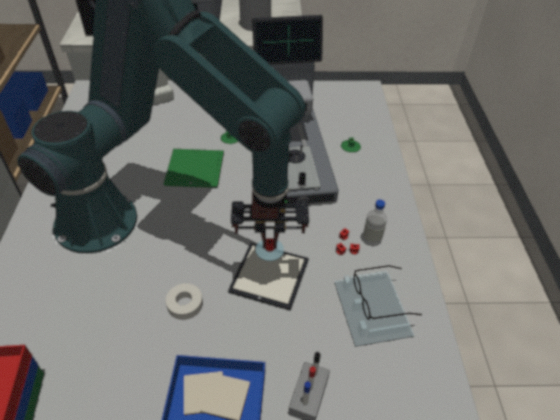

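View pics/scene9.png

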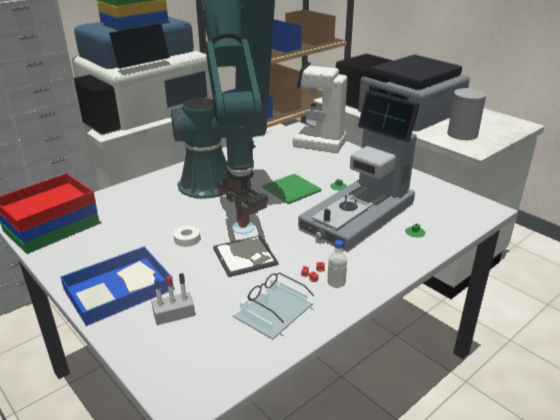

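View pics/wrist9.png

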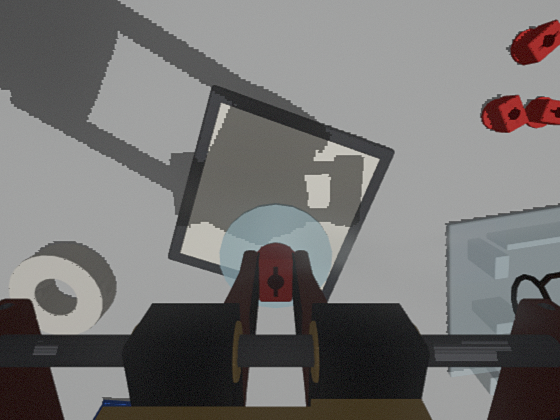

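All three views show the lens held over the pad, with the table out and the other objects in place. I'll check the distances numerically.

```bash
python3 - <<'E'
from h import *
for f in("wrist9","side9"):
    im,d,c=load(f); P=cloud(d,c)
    # lens: bluish region height .10-.14
    near=(abs(P[...,0]-.5)<.06)&(abs(P[...,1]+.2)<.06)&(P[...,2]>.108)&(P[...,2]<.127)
    I=im.astype(int); near&=(I[...,2]>I[...,0]+8)
    q=P[near]; print(f,"lens",len(q),cv2.minEnclosingCircle(q[:,:2].astype(np.float32)) if len(q) else '')
    if len(q)>50:
        # sphere-ish fit: z = a+bx+cy - k r^2
        r=q-[.4995,-.1985,0]; A=np.c_[np.ones(len(q)),r[:,0],r[:,1],r[:,0]**2+r[:,1]**2]; print("fit",np.linalg.lstsq(A,r[:,2],rcond=None)[0].round(4), q[:,2].min())
im,d,c=load("wrist9")
# pad outer corners at z=.014 from pixels
K,o,M=c
C=[]
for u,v in((212,87),(394,152),(169,257)):
    ray=M@np.linalg.inv(K)@[u,v,1]; C.append((o+ray*(.014-o[2])/ray[2])[:2])
C=np.array(C); print(C.round(4), np.linalg.norm(C[1]-C[0]),np.linalg.norm(C[2]-C[0]),"pad centre",(C[1]+C[2])/2)
E
```

```text
wrist9 lens 5135 ((0.4993646442890167, -0.19926372170448303), 0.03551863133907318)
fit [ 1.2330e-01 -2.0000e-04 -4.7000e-03 -4.1102e+00] 0.11437051461302628
side9 lens 320 ((0.49990007281303406, -0.20159994065761566), 0.03556886687874794)
fit [ 0.1233  0.0062 -0.0223 -4.1658] 0.11153426648105147
[[ 0.4474 -0.0915]
 [ 0.6048 -0.146 ]
 [ 0.3946 -0.2464]] 0.1665447763920303 0.16358296159687172 pad centre [ 0.49969409 -0.19618828]
```

```bash

python3 -m handwheel '[{"tx":0,"ty":0,"tz":0,"wx":0,"wy":0,"wz":0},{"tx":0,"ty":0,"tz":0,"wx":0,"wy":0,"wz":0},{"tx":0,"ty":0,"tz":0,"wx":0,"wy":0,"wz":0},{"tx":0,"ty":0,"tz":0,"wx":0,"wy":0,"wz":0},{"tx":0,"ty":0,"tz":0,"wx":0,"wy":0,"wz":0}]'
python3 - <<'E'
from h import *
s=telemetry.observe(); print(abs(s['qd']).max(),s['grip_width'],s['time_s']); print(ticket.job_done())
E
```

```text
time_s: 20.32
ee_pos: [0.4998, -0.1988, 0.1323]
ee_rot: [-2.228, -2.215, -0.002]
wrist_force: [0.3, -0.2, -0.3]
grip_width: 0.018
0.0020848981098691155 0.01797689660374063 20.325
the job is handed in; nothing more can be done
None
```

I drew the table out to its stop by the knob and lifted the lens straight up by its red block. I then carried it level to the lit pad and handed the job in at 20.3 s, still holding it there. No verdict is reported.

- **Table:** it moved 125 mm. An extra 3 mm of commanded pull gave no further motion, and the force rose to 12 N. The last views show it still out.
- **Lens position:** the wrist camera puts it about 3 mm from the pad centre, with its rim about 100 mm above the pad. The grip is steady at 18 mm on the block and the arm is still.
- **Level:** the wrist view gives under 0.3° of tilt. The side view's much sparser fit gives about 1.3°, also within the limit.
- **Other objects:** nothing looked moved in the last pictures, which I judged by eye. The chrome button's travel was not measured; the moves kept the fingers well above it.
- **Disagreement:** two estimates of the pad centre differed by about 4 mm, well inside the 37 mm allowed.

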